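# Set a vent window's stay on its third hole

## Task

The little aluminium vent window on the bench stands almost shut: its stay is on the hole nearest the sash. Lift the stay off its pin by the knob, ease the vent open with it and put the third hole from the sash over the pin, right down on the collar, then let go. The holes were drilled by eye, so feel for the pin and do not force it: never bear on it with more than about two kilos. Leave the other things on the bench where they are.

Things in the scene. Friction and masses are not known exactly. Their poses are not given: they have to be found in the camera images.
- vent: Unglazed aluminium vent window, 450 wide, 285 high, fixed upright on the bench; inner side to the robot. Origin: middle of its underside on the bench; x outward (away from the robot), y along it to the left, z up. Frame from x -25 to 25; inner sill to x -69, top 65 high; two wooden bearers 20 high to x -100. Sash hung on the left: upright hinge axis at x 25, y 190.
- sash (a joint): The sash's hinge: opening angle in rad, 0 shut, growing as it swings outward (+x of the vent, anticlockwise seen from above). Stiff: it stays where left; pushing it with the stay takes 3 to 8 N. About 0.20 with the first hole on the pin, 0.36 second, 0.55 third, 0.70 fourth.
- keep: Steel plate 30 x 60 x 4 screwed on the inner sill, with a collar 19 across and the upright pin in its middle. Origin: underside of the plate, below the pin, 65 above the bench; axes as the vent's. Pin at x -45, y 20 of the vent.
- pin (a point): Top of the pin: 8 across, tip flat with a 0.5 bevel. It stands 12 above its collar, on which the bar's underside rests when seated (74 above the bench).
- stay: The stay: flat aluminium bar 294 x 22 x 4, about 0.11 kg, riveted to the sash so that it swings and lifts. Origin: on its pivot, at the underside; x along the bar to the knob, z up. The pivot is 244 from the hinge axis, on the sash's inner side. Four holes, 10.5 across, on the bar's middle line at x = 105, 135, 165, 195, drilled by eye: up to 6 off along the bar, true across.
- knob (a point): Middle of the black knob on the bar's free end: upright cylinder 24 across, x = 268 of the bar. The point is 26 above the bar's underside; the knob's straight part reaches from 10 to 37 above the underside, its top 39. Nothing is under it but the bench. The bar springs: pressed at the knob, it gives about 1 mm per 9 N.
- mallet: Bystander: rubber mallet lying flat, head 48 across and 85 long, wooden handle 200 long to its -x.
- driver: Bystander: screwdriver with a grey handle, lying.
- bin: Bystander: blue open bin 150 x 200, 85 high, origin under its middle.
- offcut: Bystander: offcut of aluminium channel 160 x 40, 33 high, origin under its middle.

How it is judged (in metres and radians):
On the way, in this order (a step that is already met when the one before it is completed fails the run):
1. the stay is lifted clear of the pin (z of pin in the frame of stay below -0.002 m), for 0.2 s.
2. the vent is pushed open past its second setting with the stay off the pin (value of joint sash above 0.45 rad and z of pin in the frame of stay below 0.0015 m), for 0.1 s.
At the end, for the whole second after the job is handed in: The pin stands in the third hole from the sash (157 to 175 mm along the bar, within 4 mm of its middle line) and passes at least 9.5 mm up from the bar's underside (12 when on the collar); stay and sash are at rest (x of pin in the frame of stay between 0.157 and 0.175 m and y of pin in the frame of stay between -0.004 and 0.004 m and z of pin in the frame of stay above 0.0095 m and linear speed of stay below 0.01 m/s and velocity of joint sash between -0.02 and 0.02 rad/s); the robot touches nothing.
It fails at once if the stay bears on the pin or its plate with over 20 N (contact force between stay and keep above 20 N).
It fails at once if the vent is flung (over 1.5 rad/s) (velocity of joint sash above 1.5 rad/s or velocity of joint sash below -1.5 rad/s).
It fails at once if the mallet, screwdriver, bin or offcut is pushed over 20 mm (distance of any of mallet, driver, bin, offcut from where it was at the start of the episode above 0.02 m).
It also fails if it takes over 72 s, if anything falls off the work surface, if the arm or the gripper's body presses on something with over 40 N, if the wrist force passes 120 N, or if a joint passes its speed limit or range.

## Robot

A 6-joint arm with a two-finger parallel gripper is mounted at the origin on the work surface. World frame = base frame: x ahead of the robot, y to its left, z up, the work surface at z = 0. Lengths are in mm, angles in degrees, forces in N, time in s.
With the tool pointing down it reaches from about 300 to 850 mm from the base axis. Payload 4.2 kg.
Tool frame: the origin (TCP) lies at the very end of the fingers, on their centre line; the grasp point (between the pads) lies 19 mm behind it; z points along the fingers, y is the direction in which the jaws open and shut (so a half turn about z gives the same grasp; the last joint's range is limited). The gripper opens to 91 mm and grips with 3 to 60 N. Pads are 32 mm wide; open, the fingers measure 118 mm over their backs; the gripper's body (76 mm by 178 mm) begins 60 mm behind the grasp point.
Start: joints at [-67.151, 18.312, 89.639, -0, 72.044, -1.146], TCP at [233.838, -525.325, 178.876] pointing down, gripper open.
Joint ranges: [-177.97, 177.97], [-48.28, 115.42], [12.27, 149.76], [-77.06, 257.06], [2.81, 150.46], [-146.56, 146.56]. Speed limits (degrees/s): [147.25, 147.25, 180, 180, 180, 180].

## Interface

Orientations are given as [roll, pitch, yaw] about the fixed x, y, z axes, in that order (R = Rz(yaw) Ry(pitch) Rx(roll)).
In Python, from workcell import env gives the robot as it stands. The module is installed in compiled form; this text tells all that it offers.
- The arm moves only by the tool arm_command, never from a script. Its argument "targets" is a list of rows, each a list of 5 numbers: the closure, from 0 (fully open) to 1 (shut), then the shift along the tool's x, y, z each as a share of 50 cm, from -1 to 1, then the turn about the tool's z as a share of pi/4 rad, from -1 to 1. A call has 1 to 8 rows; each row is the pose to reach, as a shift and turn from the pose measured when the call began, along the tool's axes at that moment; what a row does not reach only later rows make up. A row lasts 1/12 s, in which the tool goes at most 41.7 mm and 7.16 degrees, less where a joint would pass 70% of its speed; a pose out of reach is approached as far as the arm can. A call with a number of a shift or a turn outside -1 to 1 is refused whole. A call with a gripper value outside its range is refused whole. The fingers move at their own pace and stop on an object; "squeeze" is the grip in N (left out, the last holds). Time passes only in rows, so rows that repeat a pose let the fingers close. It gives the time, the measured TCP pose, the force and the opening at its end, in the units of the state.
- env.state(): the state, without advancing time (a new reading comes with each control period).
- env.grab_frame(name): name is "scene" or "top" or "wrist"; returns the picture (400x640x3 uint8, red, green, blue); there is no depth.
- env.camera_params(name): a dict with "camera_matrix" (3x3 intrinsics, pixels), "R" (3x3) and "t" (3): a world point X has camera coordinates R X + t; the wrist camera has in their place "hand_eye" (4x4, takes a point from camera to tool coordinates, whose origin is the TCP and whose axes are the flange's). Camera axes: x right, y down, z forward; pixel columns grow to the right and rows downward; lengths in mm; the calibration is good to about 2 mm. A picture is of the moment at which its call begins: read the wrist's pose just before it. camera_params takes no time and is no camera call.
- env.job_done(): hands the job in, once; it reports no verdict.
The state is a dict: "time_s": time; "qpos": joint angles; "qvel": joint speeds; "effort": joint torques, N m; "ee_pos": TCP position; "ee_rot": TCP orientation; "force": force on the tool from outside, world axes, zero at the start; "torque": the same for the moment, N m; "gripper_width": finger opening in mm.
Only numpy, scipy, OpenCV 4.12 (cv2) and the standard library are available. Lean on these libraries where they do the work, as an engineer would, in place of code of your own. Each camera call takes 0.05 s, during which the arm holds its last target.

## Working session

There is one attempt and no reset: what is moved stays moved. The work goes in short steps, Python scripts to look and compute and a tool call to move; the robot and the scene stay as the last step left them, time stands still between calls to the robot, and variables do not carry over. Pictures are saved under pics/ and viewed, and the job is handed in when it is done.

Besides the shell and the picture viewer there is one more tool, called by a JSON object that holds its "name" and its "arguments". arm_command: Moves the arm, as the interface text tells. Shift numbers are shares of 50 cm and turn numbers shares of pi/4 rad, none past 1 either way. Its arguments: {"type":"object","properties":{"targets":{"type":"array"},"squeeze":{"type":"number"}},"required":["targets"]}

```bash
mkdir -p pics
python3 - <<'E'
from workcell import env
import cv2, numpy as np
s=env.state()
print({k:np.round(v,2).tolist() if not np.isscalar(v) else v for k,v in s.items()})
for n in("scene","top","wrist"):
    f=env.grab_frame(n); cv2.imwrite(f"pics/{n}0.png",f[:,:,::-1])
    p=env.camera_params(n); print(n,{k:np.round(v,3).tolist() for k,v in p.items()})
E
ls
```

```text
{'time_s': 0.0, 'qpos': [-67.15, 18.35, 89.71, -0.0, 72.04, -1.15], 'qvel': [0.04, -0.04, 0.08, 0.0, 0.09, 0.0], 'effort': [-0.0, -41.25, -23.2, 0.07, 0.05, -0.0], 'ee_pos': [233.6, -524.79, 178.03], 'ee_rot': [-179.9, -0.0, 24.0], 'force': [0.42, 0.63, 0.06], 'torque': [0.02, -0.01, 0.01], 'gripper_width': 91.41647588858513}
scene {'camera_matrix': [[400.318, 0.0, 321.008], [0.0, 400.318, 195.19], [0.0, 0.0, 1.0]], 'R': [[-0.464, 0.885, 0.017], [0.654, 0.355, -0.668], [-0.598, -0.299, -0.744]], 't': [231.244, -294.216, 1783.719]}
top {'camera_matrix': [[474.341, 0.0, 326.108], [0.0, 474.341, 202.814], [0.0, 0.0, 1.0]], 'R': [[-0.018, -1.0, 0.001], [-0.999, 0.017, -0.051], [0.051, -0.002, -0.999]], 't': [5.987, 531.707, 1366.899]}
wrist {'camera_matrix': [[303.249, 0.0, 316.968], [0.0, 303.249, 201.018], [0.0, 0.0, 1.0]], 'hand_eye': [[0.0, -0.965, -0.261, 75.731], [1.0, 0.0, 0.0, -0.875], [-0.0, -0.261, 0.965, -204.575], [0.0, 0.0, 0.0, 1.0]]}
pics
```

View pics/scene0.png

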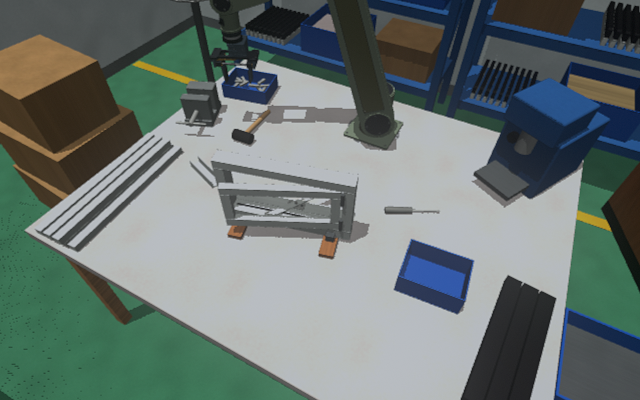

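View pics/top0.png

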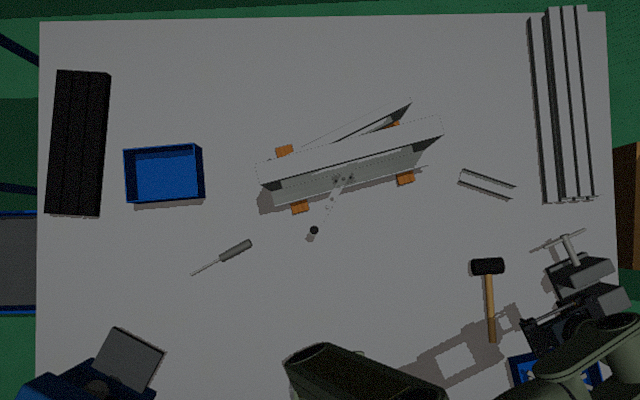

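View pics/wrist0.png

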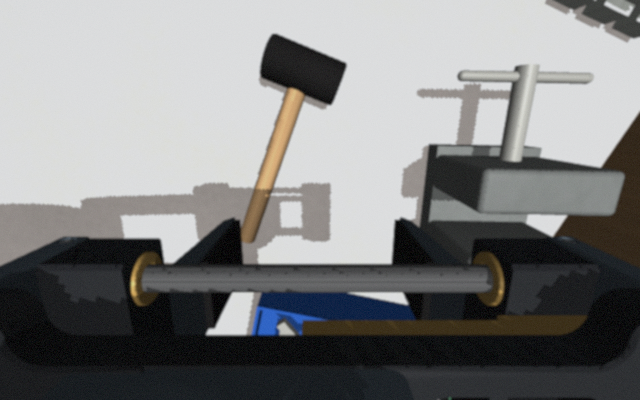

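Run:
```python
import cv2
f=cv2.imread("pics/top0.png")[80:260,230:460]
cv2.imwrite("pics/topz.png",cv2.resize(cv2.convertScaleAbs(f,alpha=1.5),None,fx=3.4,fy=3.3,interpolation=cv2.INTER_CUBIC))
```

```text
(no output)
```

View pics/topz.png

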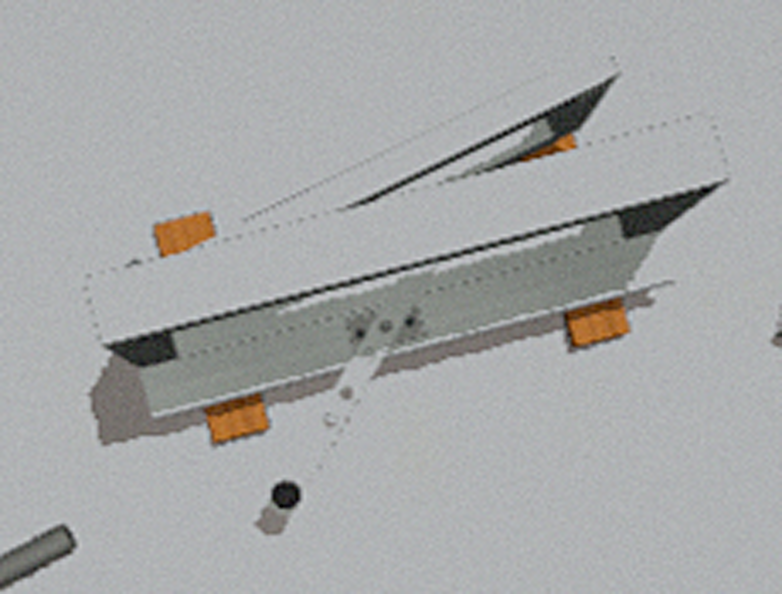

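The top view shows the knob at about px (314,230). The pin is at about (343,179), between its two plate screws at (336.5,181.5) and (350.6,177). The far bar holes are at about (332,199) and (327,207).

```bash
cat > h.py <<'E'
from workcell import env
import cv2, numpy as np
from scipy.spatial.transform import Rotation as Rn
def cam(n,s=None):
    p=env.camera_params(n);K=np.array(p['camera_matrix'])
    if n=='wrist':
        s=s or env.state();H=np.array(p['hand_eye']);T=np.eye(4)
        T[:3,:3]=Rn.from_euler('xyz',s['ee_rot'],degrees=True).as_matrix();T[:3,3]=s['ee_pos']
        W=T@H;R=W[:3,:3].T;return K,R,-R@W[:3,3]
    return K,np.array(p['R']),np.array(p['t'])
def ray(c,u,v,z):
    K,R,t=c;d=R.T@np.linalg.inv(K)@np.array([u,v,1]);o=-R.T@t
    return o+d*(z-o[2])/d[2]
def proj(c,X):
    K,R,t=c;q=K@(R@np.array(X)+t);return q[:2]/q[2]
E
python3 - <<'E'
from h import *
c=cam('top')
z=lambda a,b:(230+a/3.4,80+b/3.3)
f=cv2.imread("pics/top0.png")
m=((f.max(2)<45)).astype(np.uint8);m[:215]=0;m[245:]=0;m[:,:300]=0;m[:,330:]=0
M=cv2.moments(m,True);k=(M['m10']/M['m00'],M['m01']/M['m00']);print(k,M['m00'])
knob=ray(c,*k,110);print('knob',knob)
pin=ray(c,*z(385,326),86);print('pin',pin, np.linalg.norm((knob-pin)[:2]))
a=ray(c,*z(362,335),69);b=ray(c,*z(410,320),69);print(a,b,np.linalg.norm(a-b),np.degrees(np.arctan2(*(a-b)[:2])))
for q in[(347,393),(330,420)]:
  h=ray(c,*z(*q),78);print('hole',h,np.linalg.norm((h-pin)[:2]))
# bearers orange edges and sill edge
p1=ray(c,*z(150,415),65);p2=ray(c,*z(670,283),65);print(p1,p2,np.linalg.norm(p1-p2),np.degrees(np.arctan2(*(p1-p2)[:2])))
E
```

```text
(313.48979591836735, 229.71428571428572) 49.0
knob [454.75805393  32.21097375 110.        ]
pin [593.715511   -51.65472264  86.        ] 162.30412781923766
[588.09859947 -33.23804512  69.        ] [600.18506811 -73.01124585  69.        ] 41.56910175537685 -16.903226226288893
hole [538.51383135 -19.86332312  78.        ] 63.70179368951017
hole [516.03644597  -5.59032966  78.        ] 90.31038392713721
[523.40508957 142.50189839  65.        ] [ 628.52777653 -288.9716847    65.        ] 444.0948459705438 -13.692575138666689
```

```bash
cat >> h.py <<'E'
PIN=np.array([593.7,-51.7]); VY=np.radians(13.7)
Rv=np.array([[np.cos(VY),-np.sin(VY)],[np.sin(VY),np.cos(VY)]])
def pivot(th,dl=0.19):
    a=np.radians(-90)-dl+th
    return np.array([25,190])+244*np.array([np.cos(a),np.sin(a)])
def v2w(p): return PIN+Rv@(np.array(p)-[-45,20])
def knobat(th,aim=(-45,20),L=268):
    P=pivot(th);d=np.array(aim)-P;r=np.linalg.norm(d);d=d/r
    return P+L*d,np.degrees(np.arctan2(*(-d)[::-1])),r
E
python3 - <<'E'
from h import *
for th in (0.2,.3,.36,.45,.5,.55,.6,.7):
    k,a,r=knobat(th);w=v2w(k);j1=np.degrees(np.arctan2(w[1],w[0]));yaw=a+13.7
    print(th,'knobV',k.round(1),'r',round(r,1),'W',w.round(1),'yaw',round(yaw,1),'j6',round(j1+90-yaw,1),
     'bodyfront', round(k[0]+38*np.cos(np.radians(a))+89*abs(np.sin(np.radians(a))),1))
E
```

```text
0.2 knobV [-160.1  137.5] r 103.5 W [454.1  35.2] yaw -31.9 j6 126.3 bodyfront -69.9
0.3 knobV [-162.7  108.2] r 120.9 W [458.5   6.1] yaw -23.1 j6 113.9 bodyfront -78.9
0.36 knobV [-160.1   92.9] r 131.7 W [464.6  -8.1] yaw -18.6 j6 107.6 bodyfront -80.4
0.45 knobV [-152.4   73.2] r 148.1 W [476.8 -25.4] yaw -12.7 j6 99.6 bodyfront -78.8
0.5 knobV [-146.6   63.9] r 157.3 W [484.6 -33.1] yaw -9.7 j6 95.7 bodyfront -76.4
0.55 knobV [-140.    55.6] r 166.5 W [492.9 -39.7] yaw -6.8 j6 92.2 bodyfront -73.3
0.6 knobV [-132.9   48.3] r 175.7 W [501.6 -45.1] yaw -4.1 j6 89.0 bodyfront -69.5
0.7 knobV [-117.2   36.4] r 193.9 W [519.6 -52.9] yaw 0.9 j6 83.3 bodyfront -60.5
```

```bash
cat >> h.py <<'E'
def plan(x,y,z,yaw,s=None):
    s=s or env.state();R=Rn.from_euler('xyz',s['ee_rot'],degrees=True).as_matrix()
    d=R.T@(np.array([x,y,z])-s['ee_pos']);dy=(yaw-s['ee_rot'][2]+180)%360-180
    print('pose',np.round(s['ee_pos'],1),np.round(s['ee_rot'],2),'mm',d.round(1),'shares',(d/500).round(4),'turn',round(-dy/45,4))
E
python3 -c "
from h import *
plan(404,63,178,-31)"
```

```text
pose [ 233.7 -524.9  178.2] [-179.92   -0.     23.99] mm [ 394.7 -467.9    0.8] shares [ 0.7894 -0.9357  0.0017] turn 1.2221
```

{"name": "arm_command", "arguments": {"targets": [[0,0.06,-0.07,0,0.13],[0,0.12,-0.14,0,0.26],[0,0.18,-0.21,0,0.39],[0,0.23,-0.275,0,0.52],[0,0.28,-0.34,0,0.65],[0,0.33,-0.4,0,0.78],[0,0.38,-0.46,0,0.9],[0,0.43,-0.52,0,1.0]]}}

```text
time_s: 0.82
ee_pos: [322.6, -203.6, 178.5]
ee_rot: [-179.9, 0.0, -21.3]
force: [0.8, 0.3, 0.3]
gripper_width: 91.1
```

```bash
python3 -c "
from h import *
plan(404,63,178,-31)"
```

```text
pose [ 322.6 -203.6  178.5] [-1.7994e+02  4.0000e-02 -2.1320e+01] mm [ -21.1 -277.9    0.8] shares [-0.0422 -0.5559  0.0016] turn 0.2151
```

{"name": "arm_command", "arguments": {"targets": [[0,-0.008,-0.08,0,0.1],[0,-0.016,-0.16,0,0.21],[0,-0.022,-0.24,0,0.215],[0,-0.028,-0.32,0,0.215],[0,-0.034,-0.4,0,0.215],[0,-0.038,-0.48,0,0.215],[0,-0.042,-0.556,0,0.215],[0,-0.042,-0.556,0,0.215]]}}

```text
time_s: 1.48
ee_pos: [405.9, 68.7, 178.8]
ee_rot: [-179.7, 0.1, -30.6]
force: [-0.1, -1.0, -0.1]
gripper_width: 91.2
```

Run:
```python
from h import *
s=env.state();f=env.grab_frame('wrist');cv2.imwrite('pics/w1.png',f[:,:,::-1])
c=cam('wrist',s);print(s['ee_pos'],s['ee_rot'],s['time_s'])
for p in [(454.8,32.2,110),(593.7,-51.7,86)]:print(proj(c,p))
```

```text
[405.88702212  68.71917337 178.8259169 ] [-1.79746818e+02  5.88385998e-02 -3.05943353e+01] 1.4833
[327.37809319 134.7281958 ]
[330.22645824 -69.63900788]
```

View pics/w1.png

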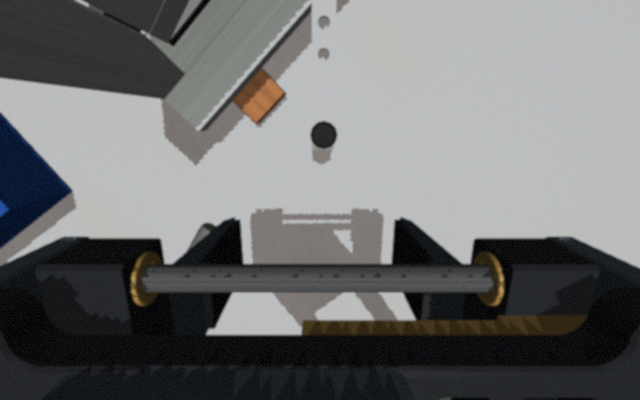

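The wrist view shows the knob at about (323,134) and bar holes at (324,54) and (324,22). The pin is out of view, past the top edge.

Run:
```python
from h import *
from types import SimpleNamespace
s=env.state();c=cam('wrist',s)
f=cv2.imread('pics/w1.png')
m=(f.max(2)<70).astype(np.uint8);m[:115]=0;m[155:]=0;m[:,:300]=0;m[:,345:]=0
n,l,st,ce=cv2.connectedComponentsWithStats(m);i=1+st[1:,4].argmax();print(st[i],ce[i])
k=ray(c,*ce[i],110);print('knob',k)
for y0,y1 in((45,62),(13,32)):
  g=f[y0:y1,314:334].max(2).astype(int);w=np.clip(200-g,0,None)*(g<185);ys,xs=np.mgrid[y0:y1,314:334]
  u,v=(w*xs).sum()/w.sum(),(w*ys).sum()/w.sum();h=ray(c,u,v,77);print(u,v,h,268-np.linalg.norm((h-k)[:2]))
cv2.imwrite('pics/w1z.png',cv2.resize(f[0:160,260:400],None,fx=4,fy=3.7,interpolation=2))
```

```text
[312 122  24  26 485] [323.33814433 134.75670103]
knob [455.14870775  32.1855097  110.        ]
323.3375014339796 53.105426178731214 [517.06734095  -4.73862573  77.        ] 195.90763623318998
323.38661673401003 21.19591997634769 [539.74607677 -18.04879888  77.        ] 169.61198953896803
```

View pics/w1z.png

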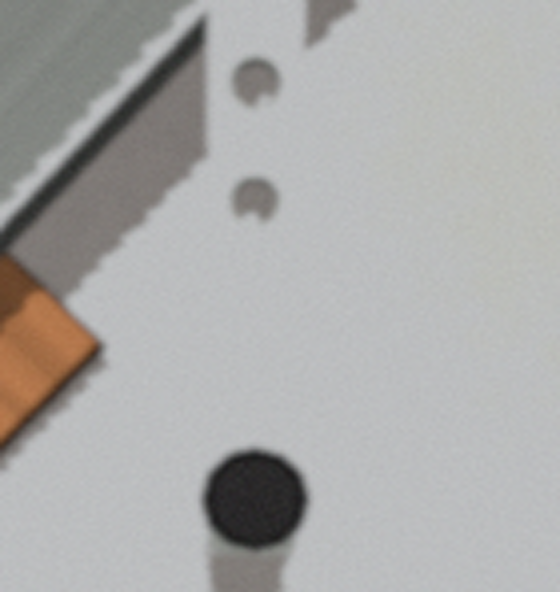

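```bash
python3 -c "
from h import *
plan(455.1,32.2,81,-30.7)"
```

```text
pose [404.6  65.9 178.6] [-1.7994e+02  8.0000e-02 -3.0640e+01] mm [60.7  3.3 97.5] shares [0.1215 0.0066 0.195 ] turn 0.0014
```

{"name": "arm_command", "arguments": {"targets": [[0,0.06,0.003,0.02,0],[0,0.1215,0.0066,0.04,0],[0,0.1215,0.0066,0.09,0],[0,0.1215,0.0066,0.14,0],[0,0.1215,0.0066,0.175,0],[0,0.1215,0.0066,0.194,0],[0,0.1215,0.0066,0.194,0]]}}

```text
time_s: 2.12
ee_pos: [453.0, 31.1, 79.6]
ee_rot: [179.9, 0.3, -30.7]
force: [-0.4, -0.3, 0.4]
gripper_width: 91.2
```

Run:
```python
from h import *
plan(455.1,32.2,81,-30.7)
s=env.state();f=env.grab_frame('wrist');cv2.imwrite('pics/w2.png',f[:,:,::-1]);print(s['force'],s['torque'])
```

```text
pose [453.   31.1  79.6] [179.89   0.31 -30.71] mm [ 1.2 -2.  -1.4] shares [ 0.0024 -0.004  -0.0028] turn -0.0003
[-0.41564032 -0.34122765  0.36937733] [ 0.08671758  0.03957392 -0.02528695]
```

View pics/w2.png

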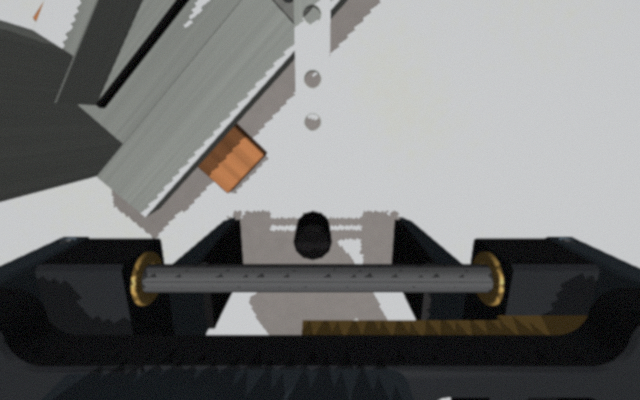

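Knob sits between the pads at (313,235), about 2 mm left of centre. I'll centre on it, then close gently.

{"name": "arm_command", "arguments": {"targets": [[0,0.0024,-0.004,-0.0028,0],[0,0.0024,-0.004,-0.0028,0],[0.5,0.0024,-0.004,-0.0028,0],[0.6,0.0024,-0.004,-0.0028,0],[0.7,0.0024,-0.004,-0.0028,0],[0.8,0.0024,-0.004,-0.0028,0],[0.9,0.0024,-0.004,-0.0028,0],[0.9,0.0024,-0.004,-0.0028,0]], "squeeze": 15}}

```text
time_s: 2.83
ee_pos: [456.4, 32.5, 82.5]
ee_rot: [180.0, 0.2, -30.7]
force: [0.6, 0.9, -0.2]
gripper_width: 53.9
```

Run:
```python
from h import *
plan(455.1,32.2,81,-30.7)
s=env.state();print(s['force'],s['torque'],s['gripper_width'])
```

```text
pose [456.4  32.5  82.5] [ 1.7999e+02  1.6000e-01 -3.0690e+01] mm [-1.   1.   1.5] shares [-0.0019  0.0019  0.003 ] turn 0.0003
[ 0.62948964  0.91927753 -0.20564773] [ 0.08752752  0.01108747 -0.0117862 ] 53.893020499385266
```

{"name": "arm_command", "arguments": {"targets": [[1,-0.002,0.002,0.003,0],[1,-0.002,0.002,0.003,0],[1,-0.002,0.002,0.003,0],[1,-0.002,0.002,0.003,0],[1,-0.002,0.002,0.003,0],[1,-0.002,0.002,0.003,0],[1,-0.002,0.002,0.003,0],[1,-0.002,0.002,0.003,0]], "squeeze": 15}}

```text
time_s: 3.5
ee_pos: [455.1, 32.2, 81.0]
ee_rot: [180.0, 0.2, -30.7]
force: [0.6, 0.7, -0.7]
gripper_width: 1.1
```

Run:
```python
from h import *
plan(455.1,32.2,81,-30.7)
s=env.state();print(s['force'],s['torque'],s['gripper_width'])
```

```text
pose [455.1  32.2  81. ] [ 1.7999e+02  1.5000e-01 -3.0690e+01] mm [ 0. -0.  0.] shares [ 0. -0.  0.] turn 0.0002
[ 0.64463454  0.68800839 -0.74875077] [0.03950867 0.0473587  0.00870962] 1.133649841152691
```

Run:
```python
from h import *
for n in('wrist','scene','top'):
  f=env.grab_frame(n)[:,:,::-1]
  if n=='scene': f=cv2.resize(f[90:290,170:420],None,fx=3,fy=2.8,interpolation=2)
  if n=='top': f=cv2.resize(f[130:290,230:430],None,fx=3.6,fy=3.6,interpolation=2)
  cv2.imwrite(f'pics/{n}3.png',f)
```

```text
(no output)
```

View pics/wrist3.png

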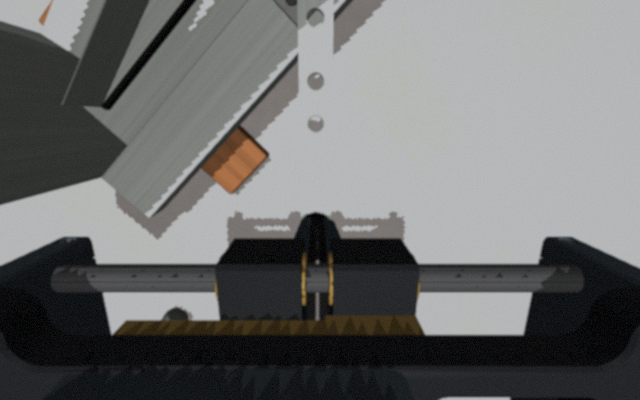

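View pics/scene3.png

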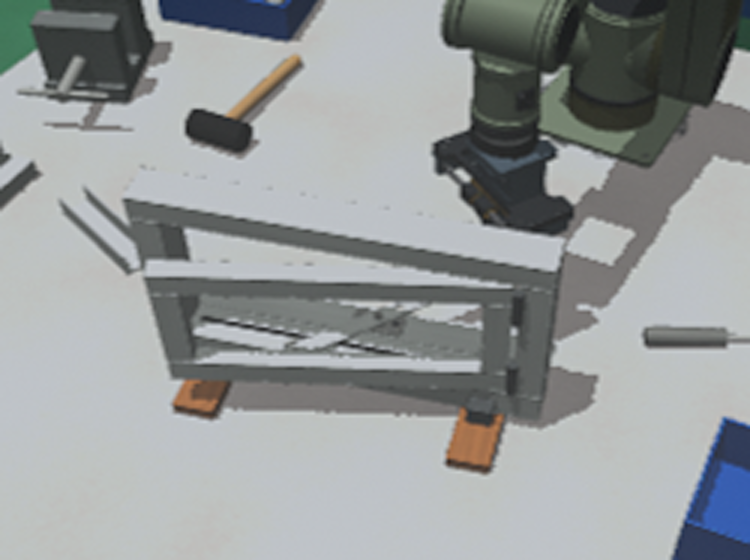

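View pics/top3.png

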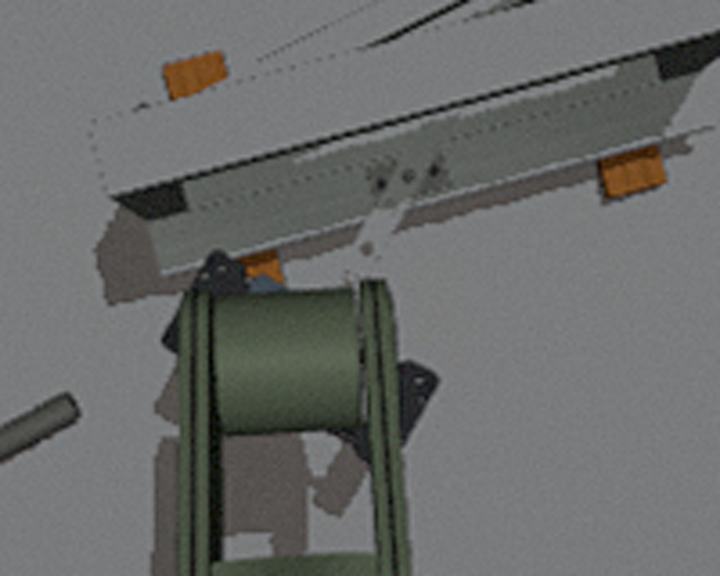

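Run:
```python
import cv2,numpy as np
o=[]
for n in('w1','w2','wrist3'):
  f=cv2.imread(f'pics/{n}.png')[195:345,120:520].astype(float)
  o.append(cv2.resize(np.uint8(255*(f/255)**.45),None,fx=1.9,fy=1.3,interpolation=2))
cv2.imwrite('pics/fz.png',np.vstack(o))
```

```text
(no output)
```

View pics/fz.png

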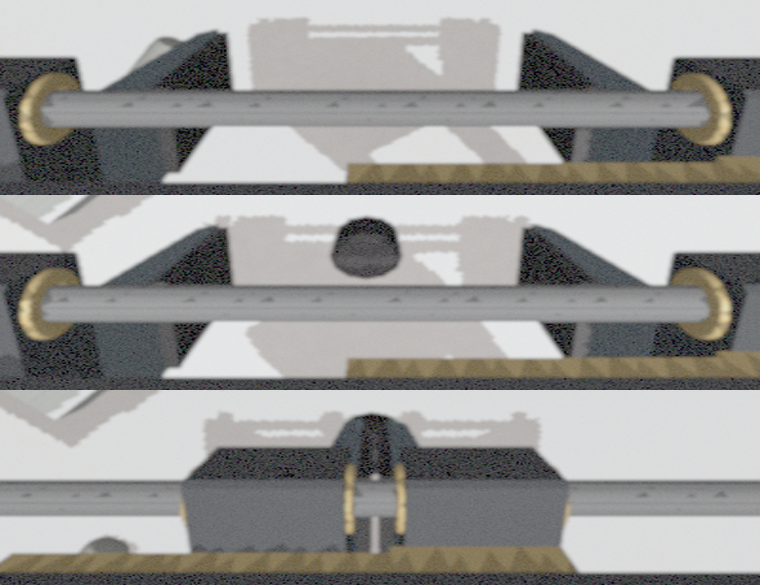

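Run:
```python
from h import *
c=cam('scene')
def mk(f,pts,box,fn,k):
  x0,y0,x1,y1=box
  g=cv2.resize(f[y0:y1,x0:x1],None,fx=k,fy=k,interpolation=2)
  g=np.uint8(255*(g/255.)**.6)
  for p,col in pts:
    u,v=(proj(c,p)-[x0,y0]+.5)*k-.5
    cv2.drawMarker(g,(int(u),int(v)),col,cv2.MARKER_CROSS,9,1)
  cv2.imwrite(fn,g)
f=cv2.imread('pics/scene0.png')
P=np.array([233.6,-524.8,178.])
yv=np.array([np.sin(np.radians(24)),-np.cos(np.radians(24)),0])
mk(f,[(P,(0,0,255)),(P+yv*45,(0,255,0)),(P-yv*45,(0,255,0)),(P+[0,0,33],(255,0,0)),(P+[0,0,79],(255,0,255))],(180,0,300,90),'pics/s0z.png',6)
f=env.grab_frame('scene')[:,:,::-1]
P=np.array([455.1,32.2,81.])
mk(f,[(P,(0,0,255)),(P+[0,0,32],(255,0,0)),(P+[0,0,79],(255,0,255))],(290,100,390,190),'pics/s3z.png',6)
```

```text
(no output)
```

View pics/s0z.png

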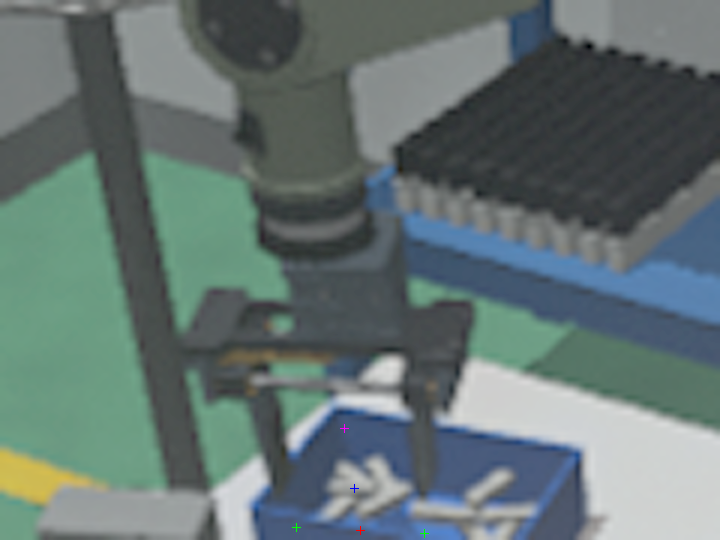

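View pics/s3z.png

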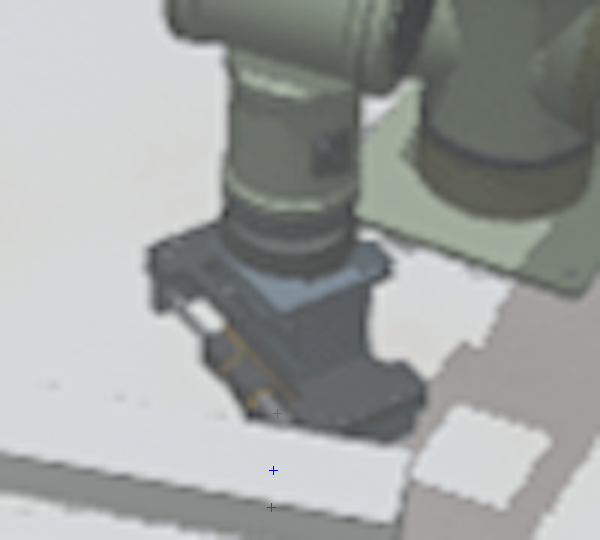

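Two independent checks agree: the fingertips in the scene view, and the tip corner at px (240,220) in the wrist view. Both put the real finger ends about 32 mm behind the reported TCP. So the jaws shut just above the knob. I'll reopen them and go 28 mm lower.

{"name": "arm_command", "arguments": {"targets": [[0.3,0,0,-0.012,0],[0.3,0,0,-0.012,0],[0.3,0,0,-0.012,0],[0.3,0,0,-0.012,0],[0.3,0,0,-0.012,0],[0.3,0,0,-0.012,0],[0.3,0,0,-0.012,0],[0.3,0,0,-0.012,0]], "squeeze": 15}}

```text
time_s: 4.37
ee_pos: [455.0, 32.2, 86.9]
ee_rot: [180.0, 0.2, -30.7]
force: [-0.8, 0.4, -0.1]
gripper_width: 51.0
```

Run:
```python
from h import *
plan(455.1,32.2,54,-30.7)
s=env.state();print(s['force'],s['gripper_width'])
f=env.grab_frame('wrist')[:,:,::-1];cv2.imwrite('pics/w4.png',f)
```

```text
pose [455.   32.2  86.9] [ 1.7999e+02  1.7000e-01 -3.0690e+01] mm [ 0.2 -0.1 32.9] shares [ 0.0003 -0.0002  0.0658] turn 0.0003
[-0.75132671  0.38528958 -0.08609398] 51.0383220327224
```

View pics/w4.png

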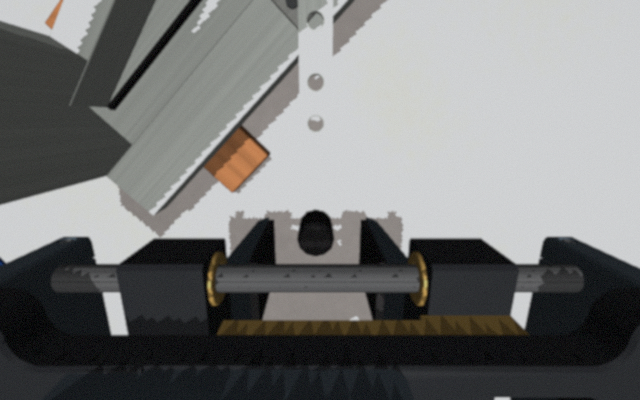

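{"name": "arm_command", "arguments": {"targets": [[0.3,0,0,0.03,0],[0.3,0,0,0.05,0],[0.3,0,0,0.062,0],[0.3,0,0,0.066,0],[0.6,0,0,0.066,0],[0.7,0,0,0.066,0],[0.8,0,0,0.066,0],[0.9,0,0,0.066,0]], "squeeze": 15}}

```text
time_s: 5.08
ee_pos: [455.4, 32.2, 54.4]
ee_rot: [-180.0, 0.1, -30.7]
force: [0.2, -0.3, 0.5]
gripper_width: 40.3
```

{"name": "arm_command", "arguments": {"targets": [[1,0,0,0,0],[1,0,0,0,0],[1,0,0,0,0],[1,0,0,0,0]], "squeeze": 15}}

```text
time_s: 5.42
ee_pos: [455.6, 32.3, 54.6]
ee_rot: [-180.0, 0.1, -30.7]
force: [-0.4, 1.1, 0.4]
gripper_width: 23.4
```

Run:
```python
from h import *
plan(455.1,32.2,54,-30.7)
s=env.state();print(s['force'],s['torque'],s['gripper_width'])
f=env.grab_frame('wrist')[:,:,::-1];cv2.imwrite('pics/w5.png',f)
```

```text
pose [455.6  32.3  54.6] [-1.7996e+02  9.0000e-02 -3.0690e+01] mm [-0.4  0.3  0.6] shares [-0.0008  0.0007  0.0012] turn 0.0002
[-0.37165464  1.11753631  0.42770278] [ 0.1340589  -0.01764734  0.0121785 ] 23.3658277075169
```

View pics/w5.png

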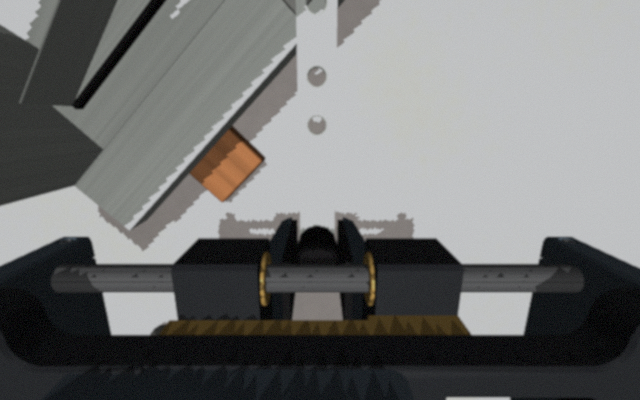

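Jaws hold the knob (23.4 mm opening). I'll lift along the bar's arc, small step first.

{"name": "arm_command", "arguments": {"targets": [[1,0.0005,0,-0.005,0],[1,0.001,0,-0.01,0],[1,0.0018,0,-0.015,0],[1,0.0024,0,-0.02,0],[1,0.0024,0,-0.02,0]], "squeeze": 20}}

```text
time_s: 5.88
ee_pos: [456.6, 31.7, 65.0]
ee_rot: [-179.9, 0.1, -30.7]
force: [-0.1, -0.2, -1.2]
gripper_width: 23.5
```

{"name": "arm_command", "arguments": {"targets": [[1,0.0016,0,-0.01,0],[1,0.0032,0,-0.02,0],[1,0.0052,0,-0.03,0],[1,0.007,0,-0.04,0],[1,0.009,0,-0.05,0],[1,0.011,0,-0.06,0],[1,0.0125,0,-0.066,0],[1,0.0125,0,-0.066,0]], "squeeze": 20}}

```text
time_s: 6.55
ee_pos: [462.5, 28.4, 98.7]
ee_rot: [-179.9, 0.0, -30.7]
force: [0.6, -0.3, -2.4]
gripper_width: 23.3
```

Run:
```python
from h import *
plan(455.1,32.2,54,-30.7)
s=env.state();print(s['force'],s['torque'],s['gripper_width'])
f=env.grab_frame('wrist')[:,:,::-1];cv2.imwrite('pics/w6.png',f)
f=env.grab_frame('scene')[:,:,::-1];cv2.imwrite('pics/s6.png',cv2.resize(f[140:270,190:380],None,fx=4,fy=4,interpolation=2))
```

```text
pose [462.5  28.4  98.7] [-1.7991e+02  4.0000e-02 -3.0710e+01] mm [-8.3  0.6 44.8] shares [-0.0165  0.0013  0.0895] turn -0.0002
[ 0.5877181  -0.3262043  -2.43274614] [ 0.08021059 -0.0157075  -0.02268163] 23.299102897970226
```

View pics/w6.png

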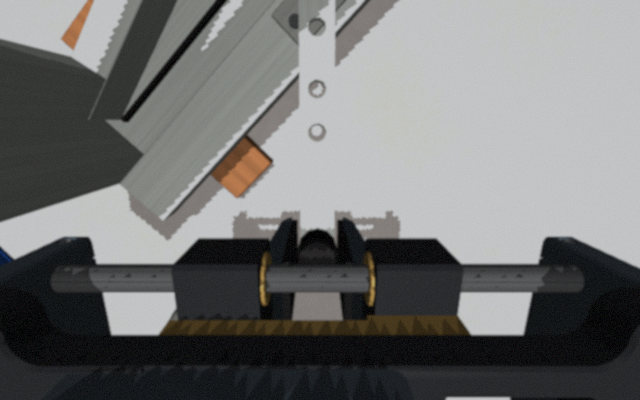

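View pics/s6.png

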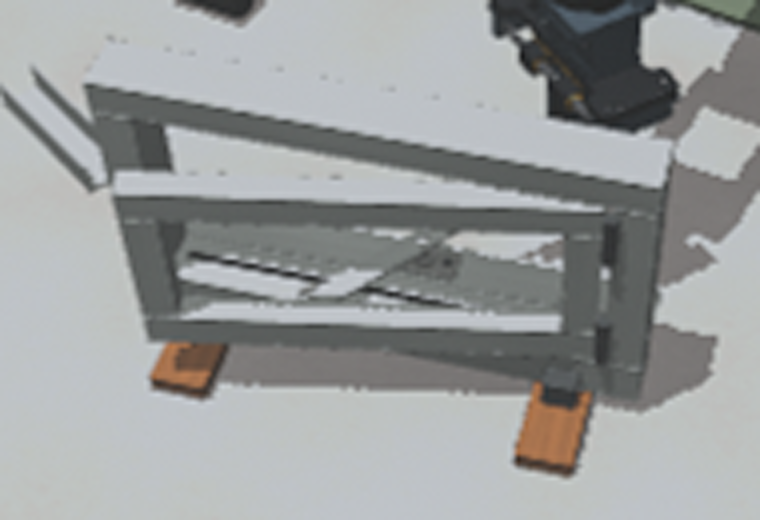

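Run:
```python
from h import *
for th in(.213,.25,.3,.35,.4,.45,.5,.54,.567):
    k,a,r=knobat(th,L=260.3);w=v2w(k);print(th,round(r,1));plan(*w,99,a+13.7)
```

```text
0.213 105.8
pose [462.2  28.4  98.1] [-1.7994e+02  6.0000e-02 -3.0700e+01] mm [-0.6  1.8 -0.9] shares [-0.0013  0.0037 -0.0018] turn -0.0009
0.25 112.1
pose [462.2  28.4  98.1] [-1.7994e+02  6.0000e-02 -3.0700e+01] mm [ 6.  10.5 -0.9] shares [ 0.012   0.0211 -0.0019] turn -0.0756
0.3 120.9
pose [462.2  28.4  98.1] [-1.7994e+02  6.0000e-02 -3.0700e+01] mm [15.8 20.1 -1. ] shares [ 0.0315  0.0401 -0.0019] turn -0.1678
0.35 129.9
pose [462.2  28.4  98.1] [-1.7994e+02  6.0000e-02 -3.0700e+01] mm [26.1 27.4 -1. ] shares [ 0.0521  0.0547 -0.0019] turn -0.2518
0.4 139.0
pose [462.2  28.4  98.1] [-1.7994e+02  6.0000e-02 -3.0700e+01] mm [36.6 32.7 -1. ] shares [ 0.0733  0.0655 -0.002 ] turn -0.329
0.45 148.1
pose [462.2  28.4  98.1] [-1.7994e+02  6.0000e-02 -3.0700e+01] mm [47.3 36.5 -1. ] shares [ 0.0945  0.0729 -0.002 ] turn -0.4006
0.5 157.3
pose [462.2  28.4  98.1] [-1.7994e+02  6.0000e-02 -3.0700e+01] mm [57.8 38.7 -1. ] shares [ 0.1156  0.0774 -0.002 ] turn -0.4676
0.54 164.7
pose [462.2  28.4  98.1] [-1.7994e+02  6.0000e-02 -3.0700e+01] mm [66.1 39.6 -1. ] shares [ 0.1322  0.0792 -0.0021] turn -0.5183
0.567 169.6
pose [462.2  28.4  98.1] [-1.7994e+02  6.0000e-02 -3.0700e+01] mm [71.6 39.8 -1. ] shares [ 0.1432  0.0796 -0.0021] turn -0.5514
```

{"name": "arm_command", "arguments": {"targets": [[1,0.003,0.005,-0.003,-0.02],[1,0.007,0.012,-0.003,-0.045],[1,0.012,0.0185,-0.003,-0.075],[1,0.017,0.0245,-0.003,-0.1],[1,0.0215,0.03,-0.003,-0.12],[1,0.027,0.035,-0.003,-0.145],[1,0.0315,0.039,-0.003,-0.167],[1,0.0365,0.043,-0.003,-0.19]], "squeeze": 25}}

```text
time_s: 7.32
ee_pos: [465.9, 0.5, 99.2]
ee_rot: [-180.0, 0.2, -22.1]
force: [-3.1, 1.4, -1.0]
gripper_width: 23.2
```

Run:
```python
from h import *
print(env.state()['force'],env.state()['gripper_width'])
for th in(.35,.4,.45,.5,.54,.567):
    k,a,r=knobat(th,L=260.3);w=v2w(k);print(th,round(r,1));plan(*w,99,a+13.7)
```

```text
[-3.1186888   1.39447379 -1.01372806] 23.23068404704599
0.35 129.9
pose [465.9   0.5  99.2] [-179.96    0.18  -22.07] mm [7.8 6.5 0.2] shares [0.0155 0.013  0.0003] turn -0.06
0.4 139.0
pose [465.9   0.5  99.2] [-179.96    0.18  -22.07] mm [17.4 13.4  0.1] shares [0.0348 0.0268 0.0003] turn -0.1372
0.45 148.1
pose [465.9   0.5  99.2] [-179.96    0.18  -22.07] mm [27.4 18.7  0.1] shares [0.0547 0.0373 0.0002] turn -0.2088
0.5 157.3
pose [465.9   0.5  99.2] [-179.96    0.18  -22.07] mm [37.4 22.5  0.1] shares [0.0749 0.045  0.0001] turn -0.2758
0.54 164.7
pose [465.9   0.5  99.2] [-179.96    0.18  -22.07] mm [45.5 24.6  0. ] shares [0.091  0.0492 0.0001] turn -0.3265
0.567 169.6
pose [465.9   0.5  99.2] [-179.96    0.18  -22.07] mm [50.9 25.6  0. ] shares [0.1019 0.0512 0.    ] turn -0.3596
```

{"name": "arm_command", "arguments": {"targets": [[1,0.008,0.007,0,-0.03],[1,0.0155,0.013,0,-0.06],[1,0.025,0.02,0,-0.1],[1,0.035,0.0268,0,-0.137],[1,0.045,0.0325,0,-0.175],[1,0.0547,0.0373,0,-0.21],[1,0.065,0.0415,0,-0.244],[1,0.075,0.045,0,-0.276]], "squeeze": 25}}

```text
time_s: 7.98
ee_pos: [491.6, -35.0, 98.8]
ee_rot: [-180.0, 0.3, -9.5]
force: [-3.2, 1.1, 0.0]
gripper_width: 23.1
```

Run:
```python
from h import *
print(env.state()['force'],env.state()['gripper_width'])
for th in(.5,.54,.567):
    k,a,r=knobat(th,L=260.3);w=v2w(k);print(th,round(r,1));plan(*w,99,a+13.7)
f=env.grab_frame('wrist')[:,:,::-1];cv2.imwrite('pics/w7.png',f)
```

```text
[-3.1883342   1.06242716  0.01678213] 23.09843483442584
0.5 157.3
pose [491.6 -35.   98.8] [-179.95    0.27   -9.52] mm [ 0.5 -0.6 -0.2] shares [ 0.001  -0.0012 -0.0004] turn 0.003
0.54 164.7
pose [491.6 -35.   98.8] [-179.95    0.27   -9.52] mm [ 7.9  3.2 -0.3] shares [ 0.0159  0.0064 -0.0005] turn -0.0478
0.567 169.6
pose [491.6 -35.   98.8] [-179.95    0.27   -9.52] mm [13.   5.4 -0.3] shares [ 0.026   0.0107 -0.0006] turn -0.0808
```

View pics/w7.png

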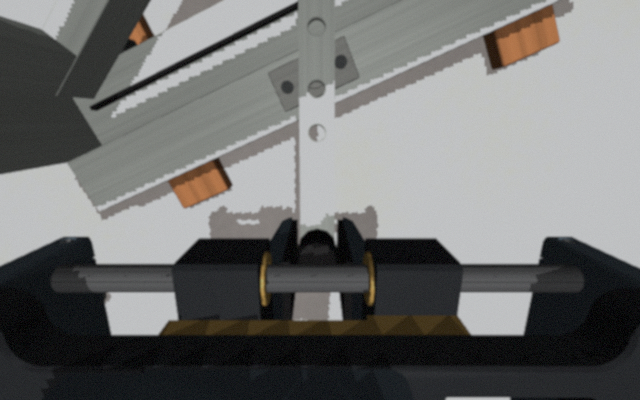

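The wrist view shows the keep plate, with screws at about (287,88) and (342,61), and hole 3 over it at (316,88).

Run:
```python
from h import *
s=env.state();c=cam('wrist',s)
f=cv2.imread('pics/w7.png')
cv2.imwrite('pics/w7z.png',cv2.resize(f[10:150,250:380],None,fx=5,fy=4.2,interpolation=2))
out=[]
for u,v in((287,88),(342,61)):
  g=f[v-9:v+10,u-9:u+10].max(2).astype(float);ys,xs=np.mgrid[v-9:v+10,u-9:u+10];w=np.clip(90-g,0,None)
  uu,vv=(w*xs).sum()/w.sum(),(w*ys).sum()/w.sum();p=ray(c,uu,vv,70);out.append(p);print(uu,vv,p.round(1))
m=(out[0]+out[1])/2;d=out[0]-out[1];print('pin',m.round(1),np.linalg.norm(d),'vent yaw',np.degrees(np.arctan2(-d[0],d[1])))
```

```text
286.905125076266 86.77577791336181 [593.1 -28.2  70. ]
340.43340494092377 61.42454350161117 [603.5 -68.8  70. ]
pin [598.3 -48.5  70. ] 41.92647487784975 vent yaw 14.271060395061655
```

View pics/w7z.png

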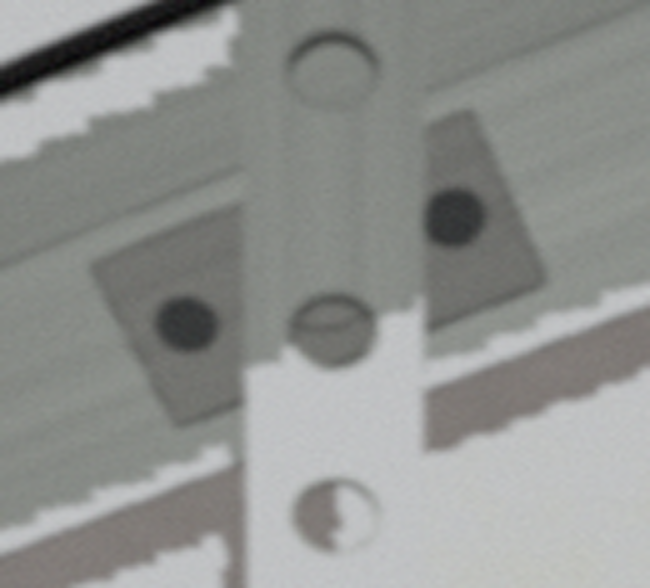

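Run:
```python
from h import *
s=env.state();c=cam('wrist',s)
for u,v,r in((316.6,88.6,169.6),(316.5,132.3,196),(316.5,26.9,136)):
  h=ray(c,u,v,74+44.2*r/268+4*.986);d=h[:2]-s['ee_pos'][:2];t=np.arcsin(44.2/268)
  print(h.round(1),'dist',np.linalg.norm(d).round(1),'ang',np.degrees(np.arctan2(d[1],d[0])).round(2),'exp',round(260.3-(r*np.cos(t)-4*np.sin(t)),1))
```

```text
[585.2 -48.7 105.9] dist 93.0 ang -8.14 exp 93.7
[559.6 -44.4 110.3] dist 67.0 ang -7.57 exp 67.6
[620.1 -54.5 100.4] dist 128.3 ang -8.48 exp 126.8
```

{"name": "arm_command", "arguments": {"targets": [[1,0.008,0.003,0,-0.02],[1,0.014,0.006,0,-0.05],[1,0.014,0.006,0,-0.05],[1,0.014,0.006,0,-0.05]], "squeeze": 25}}

```text
time_s: 8.37
ee_pos: [500.4, -39.8, 99.0]
ee_rot: [-180.0, 0.0, -7.2]
force: [0.3, 1.0, -1.5]
gripper_width: 23.1
```

Run:
```python
from h import *
s=env.state();c=cam('wrist',s);print(s['ee_pos'],s['ee_rot'],s['force'],s['time_s'])
f=env.grab_frame('wrist')[:,:,::-1];cv2.imwrite('pics/w8.png',f)
s2=env.state();print(s2['ee_pos'],s2['ee_rot'])
import pickle;pickle.dump(s,open('s8.pkl','wb'))
cv2.imwrite('pics/w8z.png',cv2.resize(f[10:150,250:380],None,fx=6,fy=4.2,interpolation=2))
```

```text
[500.43333943 -39.81610895  98.9695914 ] [-1.79964955e+02  3.09619115e-02 -7.24412004e+00] [ 0.30985895  0.96471535 -1.46772282] 8.3667
[500.46644896 -39.74532894  99.06004521] [-1.79961449e+02  1.36195406e-02 -7.24417204e+00]
```

View pics/w8z.png

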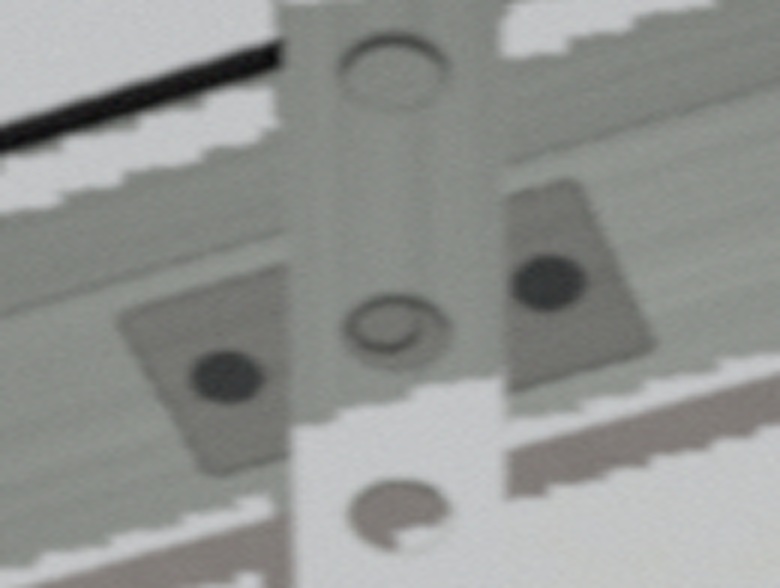

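Stationary view: the pin top shows through hole 3 at px (314.7,87.4), and the hole centre is about (316.2,89.0). Screws at (287.8,99.8) and (341.5,77.4).

Run:
```python
from h import *
import pickle
s=pickle.load(open('s8.pkl','rb'));c=cam('wrist',s)
a=ray(c,287.8,99.8,70);b=ray(c,341.5,77.4,70);d=a-b
print('screws mid',((a+b)/2).round(1),np.linalg.norm(d).round(1),np.degrees(np.arctan2(-d[0],d[1])).round(1))
print('pintop',ray(c,314.7,87.4,86).round(1))
T=s['ee_pos']
for u,v,r in((316.2,89.0,169.6),(250+399/6,10+516/4.2,196),(250+393/6,10+72/4.2,136)):
  h=ray(c,u,v,74+44.4*r/268+4*.986);e=h-T
  print('hole',h.round(1),'dist',np.hypot(*e[:2]).round(1),'ang',np.degrees(np.arctan2(e[1],e[0])).round(2))
```

```text
screws mid [596.3 -48.2  70. ] 41.9 14.2
pintop [595.7 -48.5  86. ]
hole [592.8 -49.2 106. ] dist 92.8 ang -5.78
hole [566.9 -46.1 110.4] dist 66.7 ang -5.37
hole [628.  -53.2 100.5] dist 128.3 ang -6.0
```

Run:
```python
from h import *
plan(505.7,-40.2,99,-5.8)
plan(501.2,-39.8,78.6,-5.8)
```

```text
pose [500.5 -39.7  99.1] [-1.7996e+02  1.0000e-02 -7.2400e+00] mm [ 5.2 -0.2  0.1] shares [ 0.0105 -0.0004  0.0001] turn -0.0321
pose [500.5 -39.7  99.1] [-1.7996e+02  1.0000e-02 -7.2400e+00] mm [ 0.7 -0.  20.5] shares [ 0.0015 -0.      0.0409] turn -0.0321
```

{"name": "arm_command", "arguments": {"targets": [[1,0.005,-0.0002,0,-0.016],[1,0.0105,-0.0004,0,-0.032],[1,0.0105,-0.0004,0,-0.032],[1,0.0082,-0.0003,0.01,-0.032],[1,0.0058,-0.0002,0.02,-0.032],[1,0.0035,-0.0001,0.03,-0.032],[1,0.0015,0,0.04,-0.032],[1,0.0015,0,0.04,-0.032]], "squeeze": 25}}

```text
time_s: 9.08
ee_pos: [501.9, -39.9, 78.3]
ee_rot: [-180.0, -0.1, -5.8]
force: [0.9, 0.5, 0.2]
gripper_width: 23.3
```

```bash
cat > snap.py <<'E'
from h import *
import sys,pickle
n=sys.argv[1]
s=env.state();print(s['ee_pos'].round(2),s['ee_rot'].round(2),s['force'].round(2),s['torque'].round(3),s['time_s'],s['gripper_width'])
f=env.grab_frame('wrist')[:,:,::-1];cv2.imwrite(f'pics/{n}.png',f)
pickle.dump(s,open(n+'.pkl','wb'))
g=f[20:140,260:370]
cv2.imwrite(f'pics/{n}z.png',cv2.resize(np.uint8(255*(g/255.)**.7),None,fx=7,fy=5,interpolation=2))
E
python3 snap.py w9
```

```text
[501.86 -39.87  78.31] [-1.7996e+02 -7.0000e-02 -5.8000e+00] [0.91 0.47 0.15] [-0.05  -0.37   0.098] 9.0833 23.321438217594295
```

View pics/w9z.png

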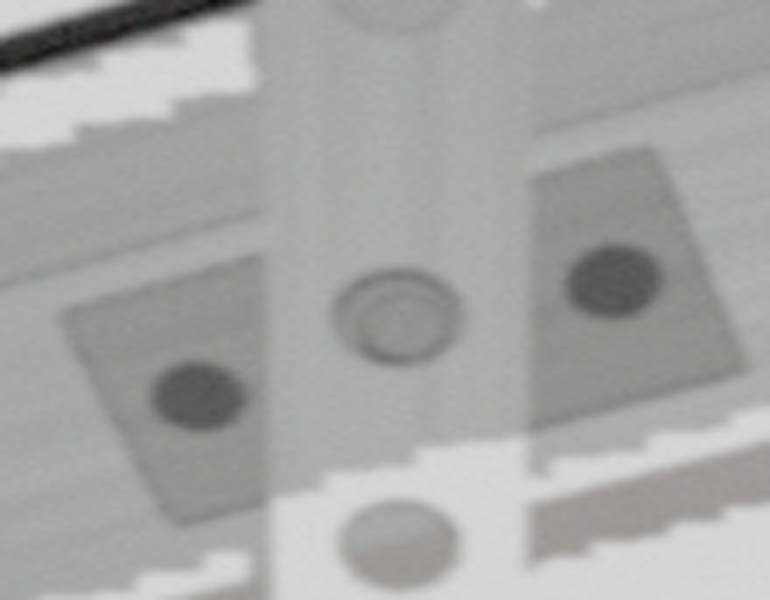

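Hole 3 (317.0,83.4) now sits almost concentric with the pin top (317.3,84.0).

```bash
cat > hp.py <<'E'
from h import *
import sys,pickle
n=sys.argv[1];pu,pv,hu,hv,h4u,h4v,z0=map(float,sys.argv[2:9])
s=pickle.load(open(n+'.pkl','rb'));c=cam('wrist',s)
L=s['ee_pos'][2]-z0;t=np.arcsin(L/268)
pin=ray(c,pu,pv,86);h=ray(c,hu,hv,74+L*169.6/268+4);h4=ray(c,h4u,h4v,74+L*196/268+4)
u=(h-h4)[:2];u/=np.linalg.norm(u);nn=np.array([-u[1],u[0]])
flat=h[:2]-u*(169.6-169.6*np.cos(t)+4*np.sin(t));e=pin[:2]-flat
print('pin',pin.round(1),'hole',h.round(1),'bar ang',np.degrees(np.arctan2(u[1],u[0])).round(2),'flat err along(out)',(e@u).round(2),'lat(+left)',(e@nn).round(2),'lift',L)
E
python3 hp.py w9 317.3 84.0 317.0 83.4 317.0 128.8 54.6
```

```text
pin [597.2 -47.9  86. ] hole [596.8 -47.7  93. ] bar ang -5.79 flat err along(out) 1.43 lat(+left) -0.18 lift 23.71493684432952
```

{"name": "arm_command", "arguments": {"targets": [[1,0.003,0.0018,0,0],[1,0.003,0.0018,0,0],[1,0.0024,0.0018,0.004,0],[1,0.0018,0.0018,0.008,0],[1,0.0018,0.0018,0.008,0]], "squeeze": 25}}

```text
time_s: 9.55
ee_pos: [502.0, -40.8, 74.3]
ee_rot: [-180.0, 0.0, -5.8]
force: [-3.2, 0.5, -0.5]
gripper_width: 23.3
```

```bash
python3 snap.py w10
```

```text
[502.01 -40.79  74.35] [-1.7996e+02  1.0000e-02 -5.8000e+00] [-3.16  0.51 -0.52] [0.032 0.316 0.054] 9.55 23.2563308040021
```

View pics/w10z.png

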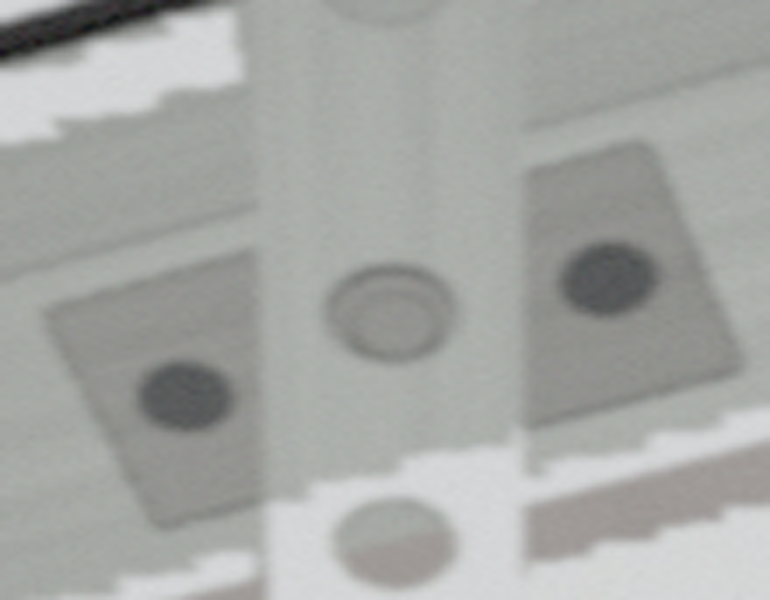

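```bash
python3 -c "
print(260+390/7,20+317/5,260+391/7,20+313/5,260+396/7,20+541/5)"; python3 hp.py w10 315.7 83.4 315.9 82.6 316.6 128.2 54.6
```

```text
315.7142857142857 83.4 315.85714285714283 82.6 316.57142857142856 128.2
pin [597.3 -47.9  86. ] hole [597.3 -48.   90.5] bar ang -4.9 flat err along(out) 0.8 lat(+left) 0.14 lift 19.74520016094022
```

{"name": "arm_command", "arguments": {"targets": [[1,0.0004,0,0.002,0],[1,0.0004,0,0.004,0],[1,0.0004,0,0.004,0]], "squeeze": 25}}

```text
time_s: 9.85
ee_pos: [502.0, -40.8, 72.3]
ee_rot: [-180.0, 0.0, -5.8]
force: [-3.4, -0.0, 0.7]
gripper_width: 23.3
```

{"name": "arm_command", "arguments": {"targets": [[1,0,0,0.002,0],[1,-0.0002,0,0.004,0],[1,-0.0002,0,0.004,0]], "squeeze": 25}}

```text
time_s: 10.1
ee_pos: [501.9, -40.8, 70.1]
ee_rot: [-180.0, 0.0, -5.8]
force: [-3.1, 0.3, 0.4]
gripper_width: 23.2
```

```bash
python3 snap.py w11
```

```text
[501.9  -40.81  70.07] [-1.7996e+02  5.0000e-02 -5.8100e+00] [-3.14  0.3   0.38] [0.09  0.342 0.062] 10.1 23.21436133306369
```

View pics/w11z.png

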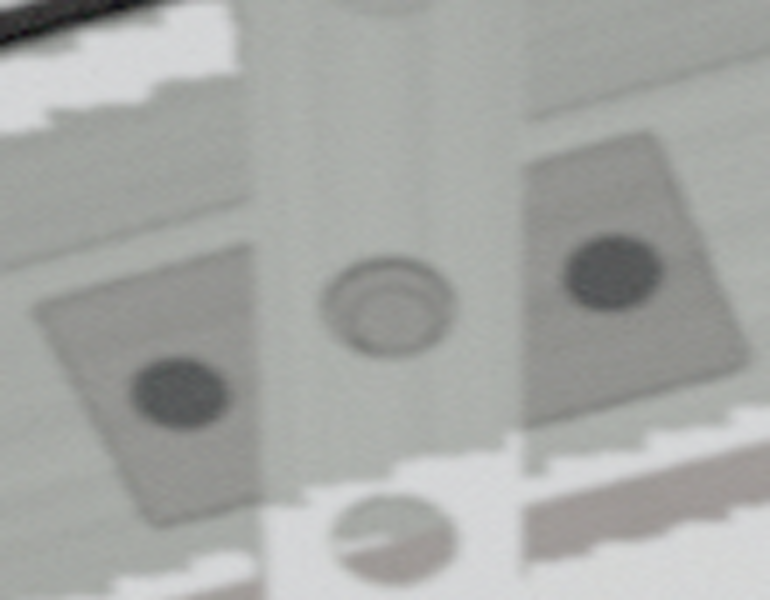

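```bash
python3 hp.py w11 315.4 82.8 315.6 81.4 316.3 127.8 54.6
```

```text
pin [597.1 -47.7  86. ] hole [597.7 -47.9  87.8] bar ang -4.93 flat err along(out) -0.05 lat(+left) 0.13 lift 15.468667900967667
```

{"name": "arm_command", "arguments": {"targets": [[1,-0.0006,0,0.004,0],[1,-0.0012,0,0.008,0],[1,-0.0012,0,0.008,0]], "squeeze": 25}}

```text
time_s: 10.4
ee_pos: [501.5, -40.8, 65.8]
ee_rot: [-180.0, 0.0, -5.8]
force: [-2.2, -0.1, 0.7]
gripper_width: 23.2
```

{"name": "arm_command", "arguments": {"targets": [[1,-0.0006,0,0.004,0],[1,-0.0011,0,0.008,0],[1,-0.0011,0,0.008,0]], "squeeze": 25}}

```text
time_s: 10.65
ee_pos: [501.1, -40.8, 61.5]
ee_rot: [-180.0, 0.0, -5.8]
force: [-1.7, 0.6, -0.6]
gripper_width: 23.0
```

```bash
python3 snap.py w12
```

```text
[501.11 -40.76  61.46] [-1.7997e+02  1.0000e-02 -5.8100e+00] [-1.68  0.56 -0.57] [-0.018  0.119 -0.023] 10.65 22.968854614151507
```

View pics/w12z.png

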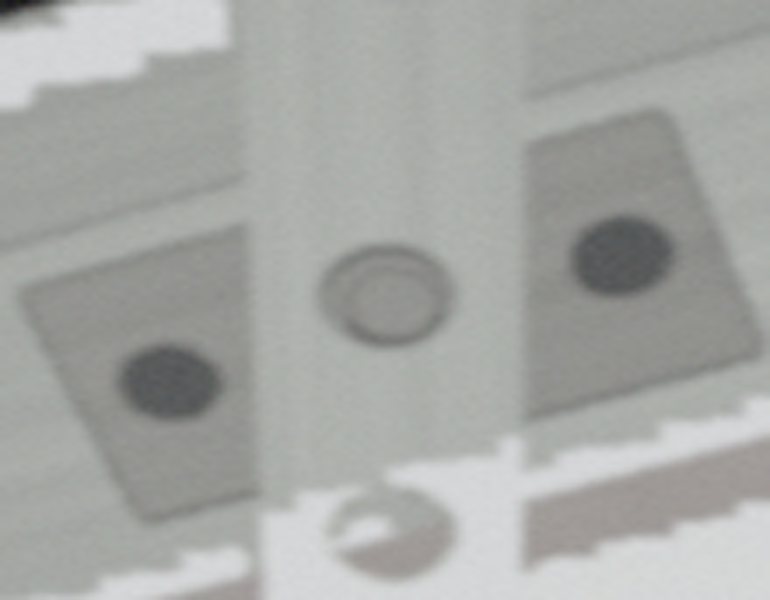

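The pin (388,300) now stands inside hole 3 (387,296). Sideways forces are small, so I'll go on down.

{"name": "arm_command", "arguments": {"targets": [[1,-0.0004,0,0.004,0],[1,-0.0008,0,0.008,0],[1,-0.0008,0,0.008,0]], "squeeze": 25}}

```text
time_s: 10.95
ee_pos: [500.7, -40.7, 57.3]
ee_rot: [-180.0, 0.0, -5.8]
force: [-1.9, 0.2, 0.6]
gripper_width: 23.2
```

{"name": "arm_command", "arguments": {"targets": [[1,-0.0003,0,0.003,0],[1,-0.0005,0,0.005,0],[1,-0.0005,0,0.0055,0],[1,-0.0005,0,0.0055,0]], "squeeze": 25}}

```text
time_s: 11.28
ee_pos: [500.4, -40.7, 54.9]
ee_rot: [-180.0, 0.0, -5.8]
force: [-3.6, 0.4, 4.2]
gripper_width: 23.0
```

```bash
python3 snap.py w13
```

```text
[500.44 -40.68  54.88] [-1.7996e+02  1.0000e-02 -5.8200e+00] [-3.6   0.41  4.24] [0.004 0.421 0.008] 11.2833 22.99667955033558
```

View pics/w13z.png

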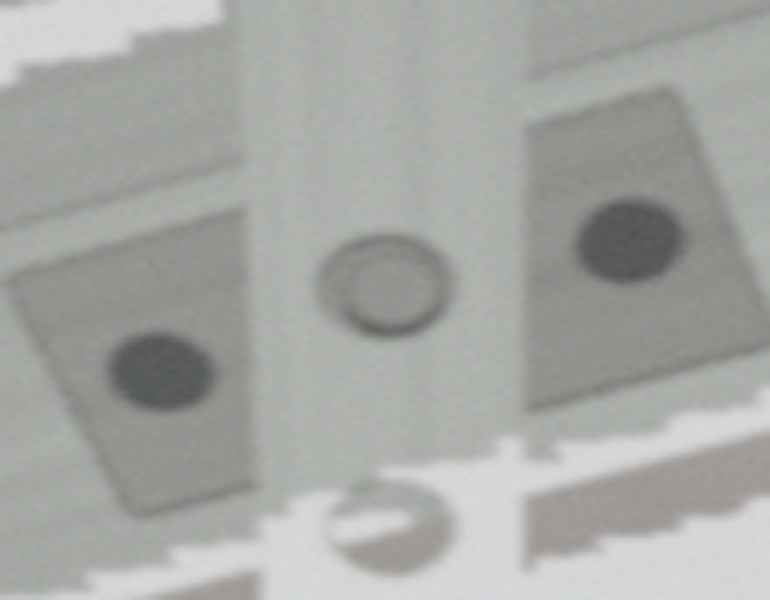

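{"name": "arm_command", "arguments": {"targets": [[1,-0.0006,0,0.0004,0],[1,-0.0012,0,0.0008,0],[1,-0.0012,0,0.0008,0]], "squeeze": 25}}

```text
time_s: 11.58
ee_pos: [500.4, -40.7, 54.8]
ee_rot: [-180.0, -0.1, -5.8]
force: [-1.9, -0.2, 3.8]
gripper_width: 23.7
```

{"name": "arm_command", "arguments": {"targets": [[1,-0.0004,0,0.001,0],[1,-0.0008,0,0.002,0],[1,-0.0008,0,0.002,0]], "squeeze": 25}}

```text
time_s: 11.83
ee_pos: [500.4, -40.7, 54.4]
ee_rot: [-180.0, -0.1, -5.8]
force: [-3.6, 0.3, 7.8]
gripper_width: 23.0
```

```bash
python3 snap.py w14
```

```text
[500.36 -40.69  54.38] [-1.7997e+02 -1.2000e-01 -5.8100e+00] [-3.63  0.34  7.76] [ 0.051  0.402 -0.007] 11.8333 23.04401448599202
```

Force climbs about 10 N/mm at the known seat height (z about 55), which matches the bar's own spring, so it is on the collar. I'll ease off the load, then let go.

{"name": "arm_command", "arguments": {"targets": [[1,-0.0006,0,-0.001,0],[1,-0.001,0,-0.0018,0],[1,-0.001,0,-0.0018,0]], "squeeze": 15}}

```text
time_s: 12.13
ee_pos: [500.6, -40.7, 55.1]
ee_rot: [-180.0, -0.2, -5.8]
force: [0.5, 0.5, -0.7]
gripper_width: 23.4
```

{"name": "arm_command", "arguments": {"targets": [[0.6,0,0,0,0],[0.5,0,0,0,0],[0.4,0,0,0,0],[0.3,0,0,0,0],[0.3,0,0,0,0],[0.3,0,0,0,0]], "squeeze": 15}}

```text
time_s: 12.63
ee_pos: [500.5, -40.7, 55.1]
ee_rot: [-180.0, -0.2, -5.8]
force: [-0.4, 0.4, 0.2]
gripper_width: 60.6
```

```bash
python3 snap.py w15
```

```text
[500.53 -40.69  55.1 ] [-179.97   -0.19   -5.82] [-0.36  0.44  0.19] [0.092 0.042 0.018] 12.6333 60.614874928217986
```

View pics/w15.png

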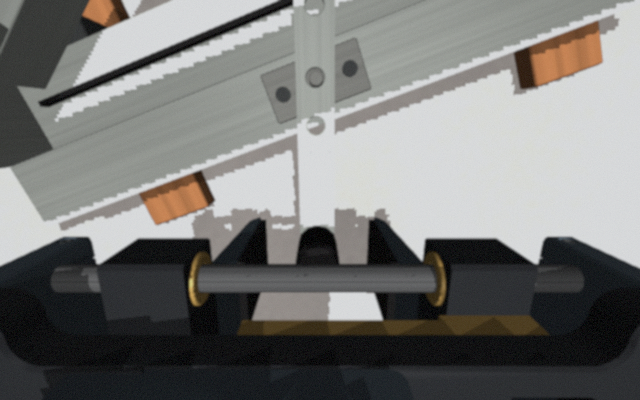

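The fingers are clear of the knob (317,240), and the pin shows in hole 3 at (316,77). Next: withdraw straight up.

{"name": "arm_command", "arguments": {"targets": [[0.3,0,0,-0.02,0],[0.3,0,0,-0.06,0],[0.3,0,0,-0.12,0],[0.3,0,0,-0.18,0],[0.3,0,0,-0.22,0],[0.3,0,0,-0.22,0],[0.3,0,0,-0.22,0]]}}

```text
time_s: 13.27
ee_pos: [500.9, -40.8, 166.7]
ee_rot: [-180.0, -0.4, -5.8]
force: [0.1, 0.1, -0.1]
gripper_width: 64.2
```

Run:
```python
from h import *
import pickle
s=env.state();print(s['ee_pos'],s['ee_rot'],s['force'])
f=env.grab_frame('wrist')[:,:,::-1];cv2.imwrite('pics/w16.png',f)
pickle.dump(s,open('w16.pkl','wb'))
cv2.imwrite('pics/w16z.png',cv2.resize(f[70:210,250:390],None,fx=5,fy=4.2,interpolation=2))
t=env.grab_frame('top')[:,:,::-1];cv2.imwrite('pics/t16.png',t)
sc=env.grab_frame('scene')[:,:,::-1];cv2.imwrite('pics/s16z.png',cv2.resize(sc[140:270,190:380],None,fx=4,fy=4,interpolation=2))
```

```text
[500.87813941 -40.79701545 166.73788349] [-179.96514234   -0.38818009   -5.8163529 ] [ 0.1147687   0.13520917 -0.11013008]
```

View pics/w16.png

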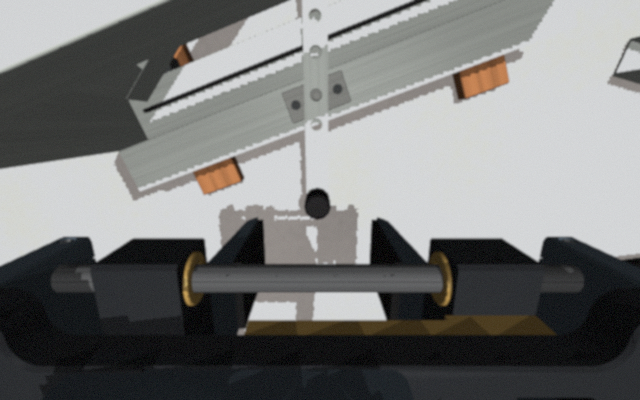

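View pics/w16z.png

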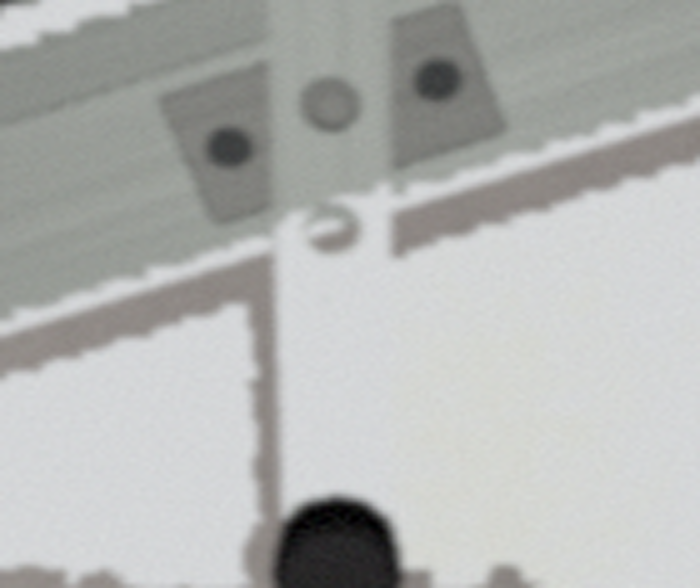

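View pics/s16z.png

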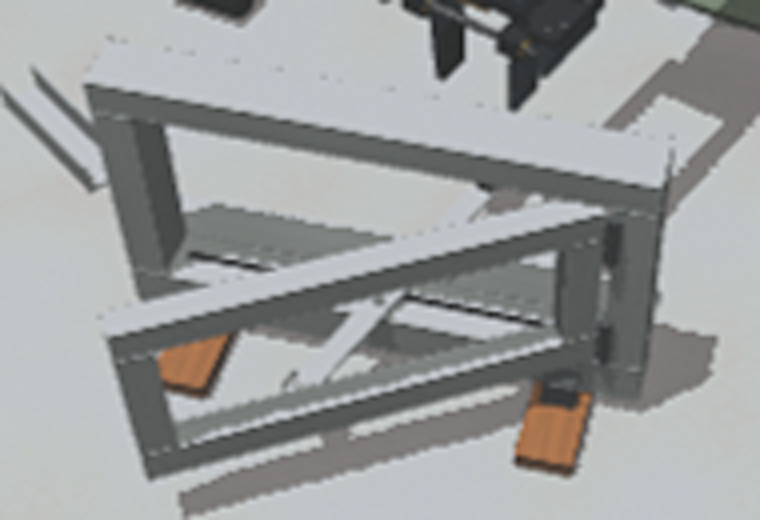

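The view after withdrawing shows four holes along the bar, at (315,15), (315,50), (316,95) and (317,124). The pin fills the third from the sash, and the fingers hang well clear of the knob. A quick check of the bystanders, then I'll hand in.

Run:
```python
from h import *
a=cv2.imread('pics/top0.png').astype(int);b=cv2.imread('pics/t16.png').astype(int)
d=np.abs(a-b).max(2)
for n,(x0,y0,x1,y1) in dict(bin=(118,135,212,212),driver=(185,232,258,282),mallet=(465,250,510,300),offcut=(452,160,522,205)).items():
    print(n,(d[y0:y1,x0:x1]>40).sum())
s=env.state();c=cam('wrist',s)
import pickle
s6=pickle.load(open('w16.pkl','rb'));print(np.abs(s['ee_pos']-s6['ee_pos']).max(),s['force'],s['time_s'])
env.job_done()
```

```text
bin 0
driver 0
mallet 0
offcut 0
2.7343344414492208 [ 0.36640624 -0.34938827 -0.46279146] 13.4167
the job is handed in; nothing more can be done
```

The vent is open on its third setting: the pin stands in the third hole from the sash, the stay is down on the collar, and the gripper is clear. I handed it in at 13.4 s.

- **How it went:** I lifted the stay off the pin by its knob and eased the sash open with it. I lined up the third hole (about 170 mm along the bar) by sighting the pin top through it, then lowered it in small steps while watching the force.
- **Seating:** Pressing at the knob peaked at 7.8 N, which I estimate as about 12 N on the pin, under the 20 N limit. The push stiffened like the bar's own spring (about 10 N/mm), and at the same knob height as before the lift to within about 0.6 mm. I did not measure the seated height separately after letting go.
- **Last checks:** After I withdrew, the wrist picture showed the pin filling the third of the four holes. The fingers were well above the knob and the wrist force was about 0. The overhead picture showed no change at the bin, screwdriver, mallet or offcut.
- **Disagreements:**
  - The fingertips really end about 32 mm behind the stated tool point. My first grasp closed on nothing just above the knob, and I allowed for this afterwards.
  - The overhead and wrist cameras differed by 3 to 5 mm on where the pin is. I went by the wrist view.

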